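# Undo a drilling clamp whose thread hand is unknown and lay the tube in the tray

### The job

The aluminium tube clamped in the tilted V-block jig has been drilled: undo the clamp and lay the tube down in the blue tray, flat on the two wooden bearers. An apprentice cut the clamp screw and nobody remembers whether its thread is right-hand or left-hand, so feel which way the red T-handle gives and back it off about a quarter turn that way before you draw the tube out lengthwise from under the yoke. Leave the clamp undone, do not drop the tube and do not disturb the other tools on the bench.

Things in the scene. Friction and masses are not known exactly. Their poses are not given: they have to be found in the camera images.
- handle (a point): Centre of the red T-handle's crossbar (66 mm long, 14 mm thick, 17 mm deep) on the clamp screw's axis, on a 14 mm stem; from this point 27 mm along the axis is free down to the black yoke. Frame z: the screw axis, up and away from the work, leaning 30 degrees from vertical to the jig's front (roughly towards the robot). Frame x: along the crossbar, turning with it; at the start square to the tube, up the slope.
- clamp_screw (a joint): Turn of the T-handle, rad: 0 = clamped tight (every start), positive = anticlockwise from above. One direction only backs the screw off; which one differs from start to start and cannot be seen. The other is tight: it yields under 0.1 rad at 3 N m. The right way takes about 0.3 N m, stays where left, lifts the pad about 1.4 mm at 1 rad, 2.6 mm at 1.57 rad, and meets a collar at 2.6 rad.
- clamp_pad (a joint): Lift of the brass pressure pad along the screw axis, m: about 0 = pressing on the tube, 0.0026 after a quarter turn of the screw, at most about 0.005. Its reading is coarse (1 to 2 mm out): go by the turn of the screw. The handle itself does not rise.
- jig: Drilling jig bolted to the bench: green angle plate (base 175 x 112 mm), its face tilted 30 degrees, looking to -x and up; on it a V-block (70 mm along y) and a black yoke (24 mm along y, boss 60 mm; inside 74 mm wide, bridge 18 mm clear above the tube). Origin: centre of the base's underside; x to the back, y along the groove and tube (level), z up. Plate and base y -56 to 56 mm.
- vee (a point): Point on the V groove's axis where the middle of a seated 30 mm tube lies, 26 mm in front of (-x) and 110 mm above the jig's origin. Axes as jig.
- tube_mid (a point): Middle of the aluminium tube: 30 mm outside diameter, 200 mm long, 0.11 to 0.22 kg, two small cross-drilled holes. Frame y is its long axis. At the start it lies in the V groove along jig y, level, its ends standing out about 65 mm beyond the V-block and 44 mm beyond the angle plate on both sides.
- tray: Shallow open blue tray fixed to the bench, 180 mm (x) x 250 mm (y) outside, walls 4 mm thick and 28 mm high, floor 4 mm. Two wooden bearers 18 mm wide run across it along x at y = -50 and +50 mm, tops 14 mm above the bench. Origin: centre of the underside; z up. A tube lying right has its axis along tray y and its middle 29 mm above the bench.
- file_a: Flat file with wooden handle, 315 mm long, lying at the back of the bench. To be left alone.
- file_b: Smaller file with wooden handle, 275 mm long, lying on the right. To be left alone.
- hammer: Hammer, 260 mm, lying on the left. To be left alone.
- screwdriver: Screwdriver lying at the back left. To be left alone.
- water: Clear water bottle, 64 mm wide and 200 mm tall, standing at the back right. To be left alone.
- square: Steel try square, 100 x 160 mm, lying on the right. To be left alone.
Mind the look-alikes: they are no part of the job. What is shaped like the part that bears tube_mid but green is not meant. What is shaped like the jig but purple is not meant.

How it is judged:
On the way:
1. the clamp pad is backed off at least 2 mm while the tube still lies in the V-block (value of joint clamp_pad above 0.002 m and distance between tube_mid and vee below 0.02 m), for 0.2 s.
At the end, for the whole second after the job is handed in: The tube lies inside the tray on both bearers: its middle within 30 mm of the tray's middle along the tray's length, between the side walls, 25 to 34 mm above the bench, level within 4 degrees, at rest and let go; the clamp pad is still at least 1.5 mm off its clamped position (x of tube_mid in the frame of tray between -0.08 and 0.08 m and y of tube_mid in the frame of tray between -0.03 and 0.03 m and z of tube_mid in the frame of tray between 0.025 and 0.034 m and angle between tube_mid's own y axis and vertical between 1.5 and 1.642 rad and linear speed of tube below 0.03 m/s and value of joint clamp_pad above 0.0015 m); the robot touches nothing.
It fails at once if the tube is let go in the air more than 25 mm above where it rests in the tray (contact force between tube and anything else below 0.01 N and height (world z) of tube_mid above 0.055 m and horizontal distance between tube_mid and vee above 0.05 m).
It fails at once if the tube falls onto the bench (height (world z) of tube_mid below 0.021 m).
It fails at once if another tool or the bottle on the bench is moved more than 30 mm (distance of any of file_a, file_b, hammer, screwdriver, water, square from where it was at the start of the episode above 0.03 m).
It also fails if it takes over 64 s, if anything falls off the work surface, if the arm or the gripper's body presses on something with over 40 N, if the wrist force passes 120 N, or if a joint passes its speed limit or range.

### The arm

A 6-joint arm with a two-finger parallel gripper is mounted at the origin on the work surface. World frame = base frame: x ahead of the robot, y to its left, z up, the work surface at z = 0. Lengths are in m, angles in rad, forces in N, time in s.
With the tool pointing down it reaches from about 0.25 to 0.725 m from the base axis. Payload 4 kg.
Tool frame: the origin (TCP) lies on the front face of the gripper's body, between the roots of the fingers; the fingertips stand 73 mm ahead of it and the grasp point (between the pads) lies 54 mm ahead of it; z points along the fingers, y is the direction in which the jaws open and shut (so a half turn about z gives the same grasp; the last joint's range is limited). The gripper opens to 85 mm and grips with 20 to 120 N. Pads are 22 mm wide; open, the fingers measure 114 mm over their backs; the gripper's body (76 mm by 85 mm) begins 54 mm behind the grasp point. The pads swing forward as they close: fully open they stand 13 mm farther back than shut.
Start: joints at [-1.169, 0.241, 0.005, 1.335, 0, 1.571], TCP at [0.196, -0.46, 0.304] pointing down, gripper open.
Joint ranges: [-2.72, 2.72], [-1.05, 1.87], [-1.09, 1.28], [-1.99, 2.15], [-1.42, 1.44], [-3.14, 3.14]. Speed limits (rad/s): [2.79, 2.79, 3.14, 3.14, 3.14, 3.14].

### API

Orientations are given as a unit quaternion [x, y, z, w].
In Python, from workcell import sensors, camera, order gives the robot as it stands. The module is installed in compiled form; this text tells all that it offers.
- The arm moves only by the shell command python3 -m inch 'ROWS'. ROWS is JSON, one flat list of numbers, 5 for each row, row after row: the opening, from -1 (shut) to 1 (fully open), then the shift along the tool's x, y, z in mm, then the turn about the tool's z in units of 6 degrees (1.0 is 6 degrees). A call has 1 to 8 rows; each row is the pose to reach, as a shift and turn from the pose commanded when the call began, along the tool's axes at that moment; what a row does not reach only later rows make up. A row lasts 1/10 s, in which the tool goes at most 50 mm and 8.59 degrees, less where a joint would pass 70% of its speed; a pose out of reach is approached as far as the arm can. A call with a gripper value outside its range is refused whole. The fingers move at their own pace and stop on an object; the grip force is fixed at half the most. Time passes only in rows, so rows that repeat a pose let the fingers close. It gives the time, the measured TCP pose, the force and the opening at its end, in the units of the state.
- sensors.get_obs(): the state, without advancing time (a new reading comes with each control period).
- camera(name): name is "side" or "top" or "wrist"; returns a dict with "pixels" (480x640x3 uint8, red, green, blue), "intrinsics" (3x3 intrinsics, pixels), "extrinsics" (4x4, takes a point from camera to world coordinates). Camera axes: x right, y down, z forward; pixel columns grow to the right and rows downward; lengths in m; the calibration is good to about 2 mm. A picture is of the moment at which its call begins. There is no depth.
- order.job_done(): hands the job in, once; it reports no verdict.
The state is a dict: "clock": time; "joint_pos": joint angles; "joint_vel": joint speeds; "tau": joint torques, N m; "eef_pos": TCP position; "tool_rot": TCP orientation; "ft_force": force on the tool from outside, world axes, zero at the start; "ft_torque": the same for the moment, N m; "grip_width": finger opening in m.
Only numpy, scipy, OpenCV 4.12 (cv2) and the standard library are available. Lean on these libraries where they do the work, as an engineer would, in place of code of your own. Each camera call takes 0.05 s, during which the arm holds its last target.

## Working session

There is one attempt and no reset: what is moved stays moved. The work goes in short steps, Python scripts to look and compute and a shell command to move; the robot and the scene stay as the last step left them, time stands still between calls to the robot, and variables do not carry over. Pictures are saved under pics/ and viewed, and the job is handed in when it is done.

```bash
ls; mkdir -p pics
python3 - <<'E'
from workcell import sensors,camera
import cv2,numpy as np
o=sensors.get_obs()
for k,v in o.items(): print(k,np.round(v,4))
for n in ["side","top","wrist"]:
    c=camera(n); cv2.imwrite(f"pics/{n}0.png",c["pixels"][:,:,::-1]); print(n,np.round(c["intrinsics"],1).tolist(),np.round(c["extrinsics"],4).tolist())
E
```

```text
pics
clock 0.0
joint_pos [-1.169   0.2414  0.0037  1.3352 -0.      1.5708]
joint_vel [ 0.0021 -0.0006 -0.001  -0.0002  0.0001  0.0009]
tau [ 7.00000e-04 -3.72322e+01  2.52405e+01  1.70000e-02  1.00000e-04
  0.00000e+00]
eef_pos [ 0.1954 -0.4597  0.303 ]
tool_rot [ 9.799e-01  1.996e-01 -2.000e-04 -1.000e-03]
ft_force [ 0.765  -0.5804  0.0745]
ft_torque [ 0.0451 -0.0046 -0.0555]
grip_width 0.0855
side [[461.2, 0.0, 325.4], [0.0, 461.2, 230.7], [0.0, 0.0, 1.0]] [[-0.9917, -0.0825, 0.0984, 0.3858], [-0.1276, 0.7179, -0.6843, 0.7684], [-0.0142, -0.6912, -0.7225, 0.9259], [0.0, 0.0, 0.0, 1.0]]
top [[454.8, 0.0, 321.6], [0.0, 454.8, 240.3], [0.0, 0.0, 1.0]] [[0.0175, -0.9925, 0.1211, 0.3602], [-0.9998, -0.0188, -0.0091, 0.0314], [0.0113, -0.121, -0.9926, 1.3423], [0.0, 0.0, 0.0, 1.0]]
wrist [[350.6, 0.0, 322.8], [0.0, 350.6, 242.3], [0.0, 0.0, 1.0]] [[0.3905, -0.8814, -0.2656, 0.2616], [-0.9206, -0.3746, -0.1104, -0.4312], [-0.0022, 0.2876, -0.9577, 0.3723], [0.0, 0.0, 0.0, 1.0]]
```

View pics/side0.png

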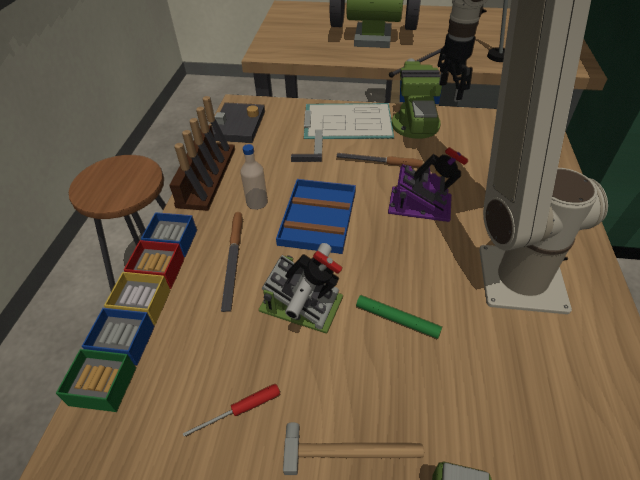

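View pics/top0.png

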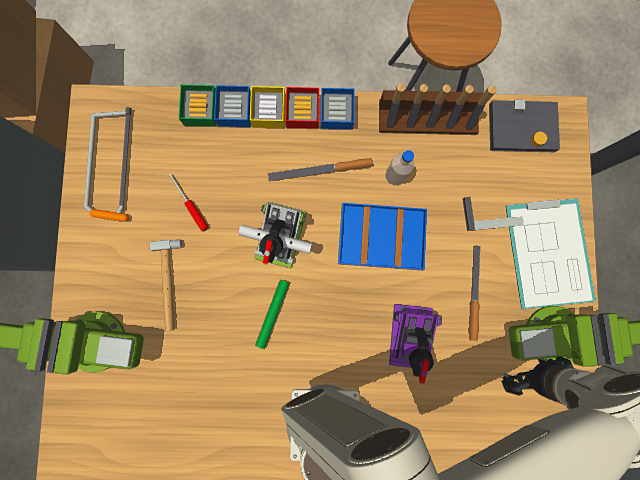

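View pics/wrist0.png

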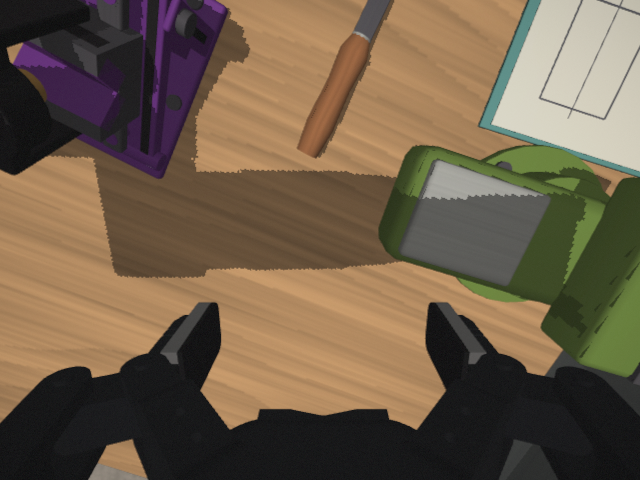

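Run:
```python
import cv2
t=cv2.imread("pics/top0.png");s=cv2.imread("pics/side0.png")
cv2.imwrite("pics/t1.png",cv2.resize(t[190:280,230:330],None,fx=6.5,fy=6.5,interpolation=cv2.INTER_CUBIC))
cv2.imwrite("pics/s1.png",cv2.resize(s[235:335,255:350],None,fx=6,fy=6,interpolation=cv2.INTER_CUBIC))
cv2.imwrite("pics/t2.png",cv2.resize(t[195:280,330:435],None,fx=6,fy=6,interpolation=cv2.INTER_CUBIC))
```

```text
(no output)
```

View pics/t1.png

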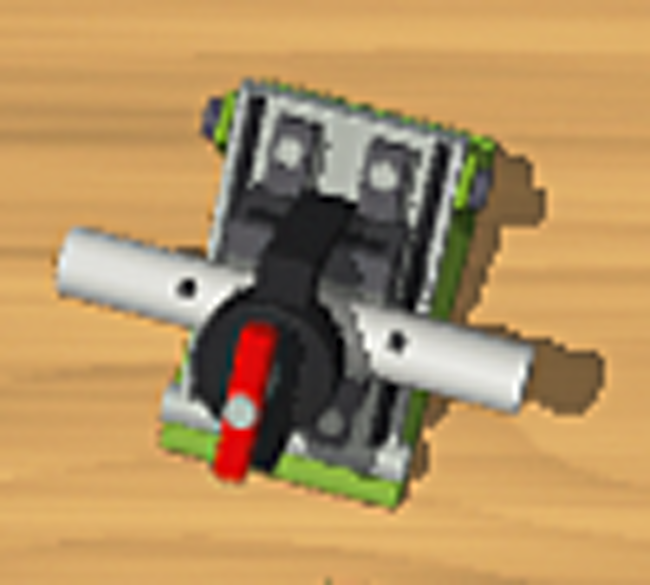

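View pics/s1.png

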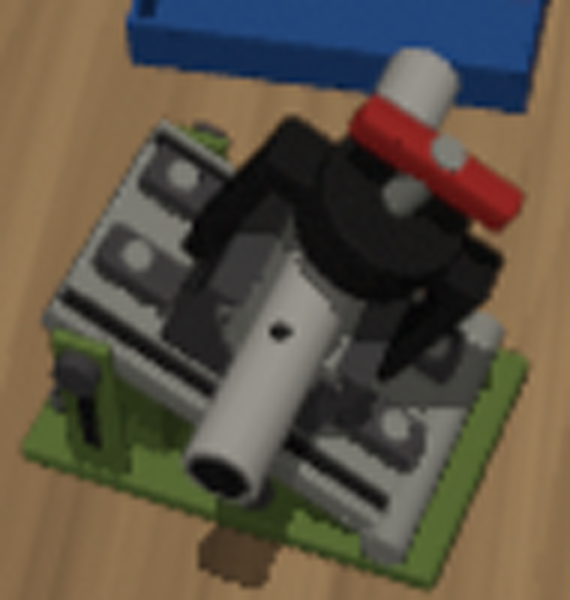

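View pics/t2.png

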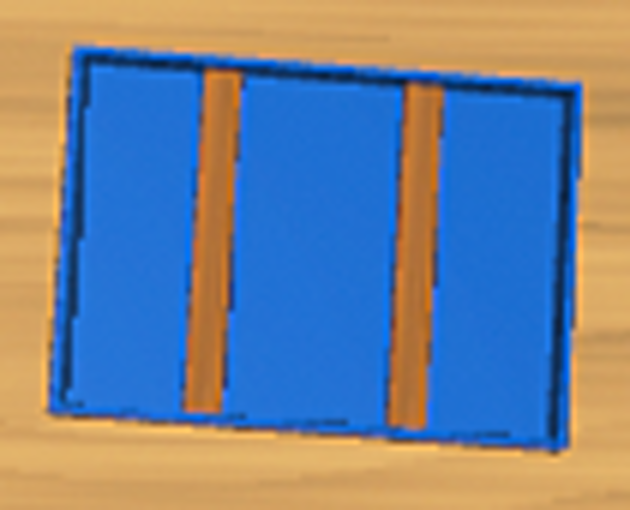

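```bash
cat > h.py <<'E'
import numpy as np
T=([[454.8,0,321.6],[0,454.8,240.3],[0,0,1]],[[0.0175,-0.9925,0.1211,0.3602],[-0.9998,-0.0188,-0.0091,0.0314],[0.0113,-0.121,-0.9926,1.3423],[0,0,0,1]])
S=([[461.2,0,325.4],[0,461.2,230.7],[0,0,1]],[[-0.9917,-0.0825,0.0984,0.3858],[-0.1276,0.7179,-0.6843,0.7684],[-0.0142,-0.6912,-0.7225,0.9259],[0,0,0,1]])
def ray(C,p):
    K,E=map(np.array,C); d=np.linalg.inv(K)@[p[0],p[1],1]; d=E[:3,:3]@d
    return E[:3,3],d/np.linalg.norm(d)
def plane(C,p,z):
    o,d=ray(C,p); return o+d*(z-o[2])/d[2]
def tri(a,b,CA=T,CB=S):
    o1,d1=ray(CA,a);o2,d2=ray(CB,b)
    s=np.linalg.lstsq(np.c_[d1,-d2],o2-o1,rcond=None)[0]
    p,q=o1+d1*s[0],o2+d2*s[1]; return (p+q)/2,np.linalg.norm(p-q)
def proj(C,P):
    K,E=map(np.array,C); c=np.linalg.inv(E)@[*P,1]; c=K@c[:3]; return c[:2]/c[2]
E
python3 - <<'E'
from h import *
np.set_printoptions(precision=4,suppress=True)
t=lambda x,y:(230+x/6.5-.4,190+y/6.5-.4); s=lambda x,y:(255+x/6-.4,235+y/6-.4); r=lambda x,y:(330+x/6-.4,195+y/6-.4)
L=plane(T,t(68,263),.11);R=plane(T,t(527,380),.11); print("tube",L,R,(L+R)/2,np.linalg.norm(L-R),np.degrees(np.arctan2(*(L-R)[:2])))
print("sideL",plane(S,s(225,478),.11)) 
print("handle",tri(t(240,411),s(450,153)),tri(t(262,325),s(370,112)),tri(t(230,478),s(508,212)))
c=[plane(T,r(*p),.028) for p in [(78,47),(580,84),(565,450),(52,410)]]
print("tray",c,np.mean(c,0))
for i in range(4): print(np.linalg.norm(c[i]-c[i-1]))
b=[plane(T,r(*p),.014) for p in [(222,72),(203,412),(424,85),(407,428)]]; print(b,np.mean(b,0))
print("base front corners",plane(T,t(160,445),0.004),plane(T,t(395,505),0.004))
E
```

```text
tube [0.5345 0.2433 0.11  ] [0.4887 0.0495 0.11  ] [0.5116 0.1464 0.11  ] 0.1991801671511107 13.29917268380313
sideL [0.5352 0.2432 0.11  ]
handle (array([0.4657, 0.1595, 0.1961]), np.float64(0.0003444819182886404)) (array([0.4965, 0.1511, 0.2043]), np.float64(0.0037158139644110294)) (array([0.443 , 0.1651, 0.1737]), np.float64(0.004106336697755956))
tray [array([ 0.634 , -0.0405,  0.028 ]), array([ 0.6204, -0.2871,  0.028 ]), array([ 0.4407, -0.278 ,  0.028 ]), array([ 0.4555, -0.0301,  0.028 ])] [ 0.5376 -0.1589  0.028 ]
0.1788028446939796
0.24702230211848417
0.17993948279111618
0.24838822492367343
[array([ 0.6257, -0.1128,  0.014 ]), array([ 0.4568, -0.1044,  0.014 ]), array([ 0.6211, -0.213 ,  0.014 ]), array([ 0.4509, -0.2041,  0.014 ])] [ 0.5386 -0.1586  0.014 ]
base front corners [0.467  0.2167 0.004 ] [0.4418 0.1096 0.004 ]
```

```bash
cat > d.py <<'E'
import sys,numpy as np
from workcell import sensors
from scipy.spatial.transform import Rotation as R
o=sensors.get_obs(); p=np.array(o["eef_pos"]); M=R.from_quat(o["tool_rot"]).as_matrix()
print("t",round(float(o["clock"]),2),"p",np.round(p,4),"heading x",np.round(np.degrees(np.arctan2(M[1,0],M[0,0])),1),"tilt",np.round(np.degrees(np.arccos(-M[2,2])),2),"F",np.round(o["ft_force"],1),"M",np.round(o["ft_torque"],2),"w",np.round(o["grip_width"],4))
print("j",np.round(o["joint_pos"],3))
a=list(map(float,sys.argv[1:]))
if len(a)>=3: 
    print("shift mm",np.round(M.T@(np.array(a[:3])-p)*1000,1))
if len(a)==4:
    h=np.degrees(np.arctan2(M[1,0],M[0,0])); print("turn units",round(float(((h-a[3]+180)%360-180)/6),2))
E
python3 -m inch '[0,0,0,-20,1, 0,0,0,-40,2, 0,0,0,-40,2]'; python3 d.py 0.489 0.154 0.32 -13.3
```

```text
clock: 0.45
eef_pos: [0.1959, -0.4611, 0.3462]
tool_rot: [0.995, 0.096, 0.001, 0.002]
ft_force: [1.0, 0.2, 0.3]
grip_width: 0.0439
t 0.45 p [ 0.1959 -0.4611  0.3462] heading x 11.0 tilt 0.26 F [1.  0.2 0.3] M [-0.    0.    0.03] w 0.0439
j [-1.169  0.226  0.095  1.436  0.     1.781]
shift mm [ 405.  -548.    24.2]
turn units 4.05
```

```bash
python3 -m inch '[-0.2,405,-548,0,-26, -0.2,405,-548,0,-26, -0.2,405,-548,0,-26, -0.2,405,-548,0,-26, -0.2,405,-548,0,-26, -0.2,405,-548,0,-26, -0.2,405,-548,0,-26, -0.2,405,-548,0,-26]'; python3 d.py 0.489 0.154 0.32 166.7
```

```text
clock: 1.25
eef_pos: [0.3674, -0.097, 0.3432]
tool_rot: [0.765, 0.644, -0.0, -0.0]
ft_force: [1.5, -1.6, -0.4]
grip_width: 0.0348
t 1.25 p [ 0.3674 -0.097   0.3432] heading x 80.2 tilt 0.02 F [ 1.5 -1.6 -0.4] M [-0.07 -0.12 -0.  ] w 0.0348
j [-0.258 -0.014 -0.184  1.401 -0.     1.483]
shift mm [268.   77.2  23.1]
turn units -14.41
```

```bash
python3 -m inch '[-0.2,264,76,0,-14.4, -0.2,264,76,0,-14.4, -0.2,264,76,0,-14.4, -0.2,264,76,0,-14.4, -0.2,264,76,0,-14.4, -0.2,264,76,0,-14.4, -0.2,264,76,0,-14.4, -0.2,264,76,0,-14.4]'; python3 d.py 0.489 0.154 0.30 166.7
```

```text
clock: 2.05
eef_pos: [0.4889, 0.1485, 0.3421]
tool_rot: [0.266, 0.964, -0.001, -0.001]
ft_force: [0.3, 0.0, 0.2]
grip_width: 0.0342
t 2.05 p [0.4889 0.1485 0.3421] heading x 149.1 tilt 0.16 F [0.3 0.  0.2] M [-0.05 -0.01  0.02] w 0.0342
j [ 0.295  0.252  0.119  1.44  -0.     0.834]
shift mm [ 2.7  4.8 42.1]
turn units -2.93
```

```bash
python3 -m inch '[-0.2,0,0,10,-3, -0.2,0,0,20,-4, -0.2,0,0,20,-4, -0.2,0,0,20,-4, -0.2,0,0,20,-4]'; python3 d.py 0.489 0.154 0.255 166.7
python3 - <<'E'
from workcell import camera
import cv2
for n in ["side","top","wrist"]:
    c=camera(n)["pixels"][:,:,::-1]
    if n=="side": c=cv2.resize(c[180:340,220:400],None,fx=4,fy=4)
    if n=="top": c=cv2.resize(c[170:310,200:360],None,fx=4,fy=4)
    cv2.imwrite(f"pics/{n}1.png",c)
E
```

```text
clock: 2.55
eef_pos: [0.4889, 0.1473, 0.3233]
tool_rot: [0.066, 0.998, -0.0, -0.0]
ft_force: [0.1, -1.0, 0.9]
grip_width: 0.0343
t 2.55 p [0.4889 0.1473 0.3233] heading x 172.4 tilt 0.05 F [ 0.1 -1.   0.9] M [-0.01  0.03  0.04] w 0.0343
j [0.293 0.255 0.074 1.391 0.    0.425]
shift mm [ 0.7  6.7 68.3]
turn units 0.96
```

View pics/top1.png

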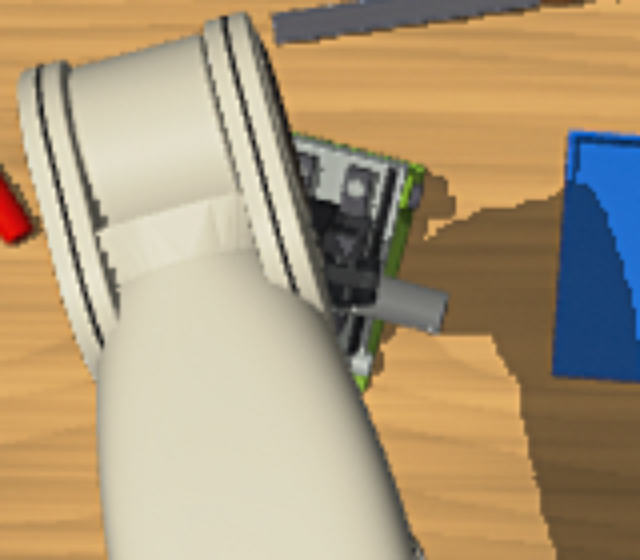

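View pics/side1.png

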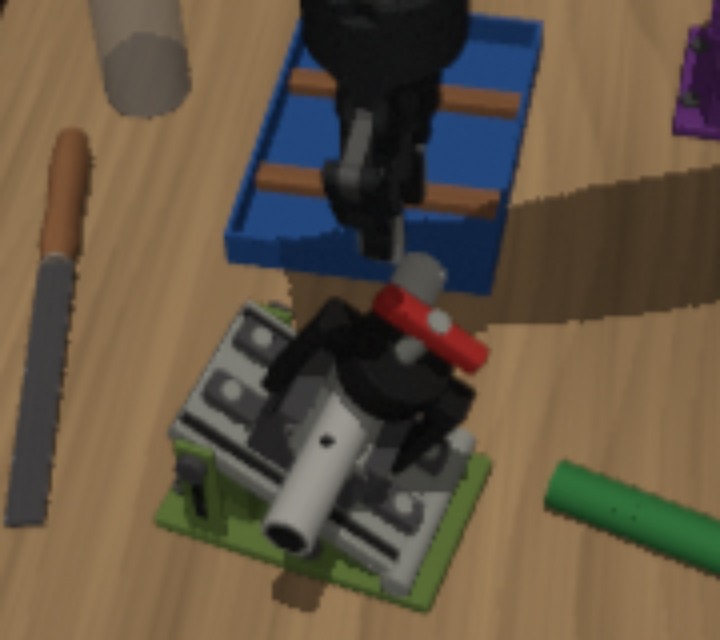

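View pics/wrist1.png

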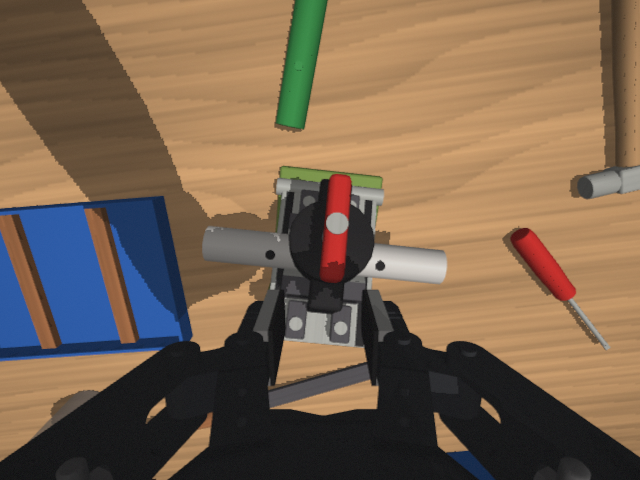

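```bash
python3 -m inch '[-0.2,1,6.5,10,1, -0.2,1,6.5,40,1, -0.2,1,6.5,66,1, -0.2,1,6.5,66,1, -0.2,1,6.5,66,1]'; python3 d.py 0.489 0.154 0.255 166.7
python3 - <<'E'
from workcell import camera
import cv2
for n in ["side","wrist"]:
    c=camera(n)["pixels"][:,:,::-1]
    if n=="side": c=cv2.resize(c[180:340,220:400],None,fx=4,fy=4)
    cv2.imwrite(f"pics/{n}2.png",c)
E
```

```text
clock: 3.2
eef_pos: [0.4889, 0.1539, 0.2583]
tool_rot: [0.117, 0.993, -0.0, -0.0]
ft_force: [0.1, -0.2, -0.7]
grip_width: 0.0341
t 3.2 p [0.4889 0.1539 0.2583] heading x 166.5 tilt 0.03 F [ 0.1 -0.2 -0.7] M [ 0.03 -0.02 -0.03] w 0.0341
j [ 0.305  0.29  -0.05   1.232 -0.     0.54 ]
shift mm [-0.1  0.1  3.3]
turn units -0.03
```

View pics/side2.png

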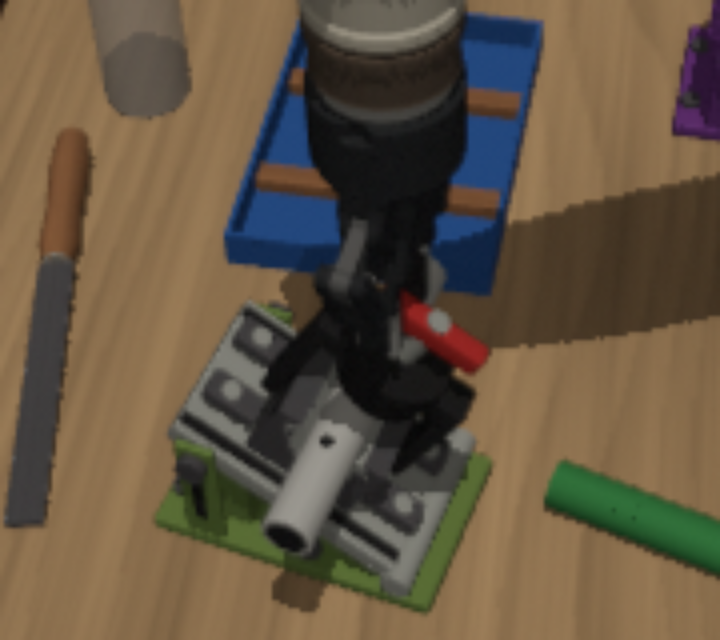

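View pics/wrist2.png

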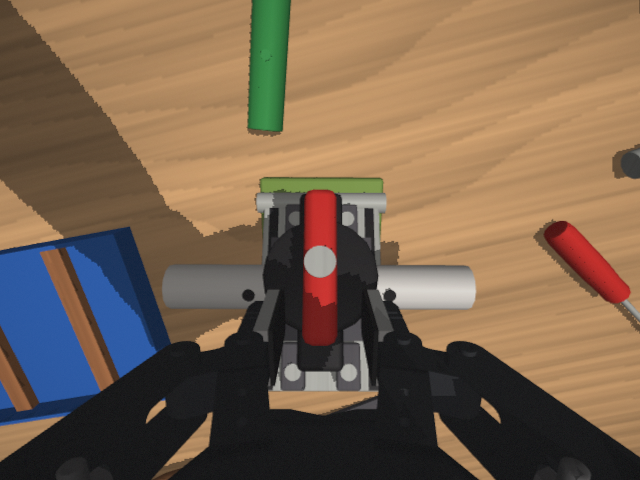

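```bash
python3 -m inch '[-0.2,0,5,0,0, -0.2,0,9,0,0, -0.2,0,11,0,0, -0.2,0,11,0,0]'; python3 d.py; python3 -m inch '[-0.2,0,1,0,0, -0.2,0,2,0,0, -0.2,0,2,0,0]'; python3 d.py
```

```text
clock: 3.7
eef_pos: [0.4917, 0.163, 0.2591]
tool_rot: [0.118, 0.993, -0.002, 0.001]
ft_force: [-1.4, -8.0, 5.7]
grip_width: 0.0341
t 3.7 p [0.4917 0.163  0.2591] heading x 166.5 tilt 0.31 F [-1.4 -8.   5.7] M [-1.54  0.3  -0.01] w 0.0341
j [ 0.323  0.3   -0.034  1.237 -0.005  0.559]
clock: 4.0
eef_pos: [0.4918, 0.1635, 0.2591]
tool_rot: [0.118, 0.993, -0.004, 0.001]
ft_force: [-2.9, -11.1, 6.6]
grip_width: 0.0343
t 4.0 p [0.4918 0.1635 0.2591] heading x 166.4 tilt 0.48 F [ -2.9 -11.1   6.6] M [-2.49  0.48  0.03] w 0.0343
j [ 0.325  0.301 -0.032  1.239 -0.008  0.562]
```

```bash
python3 -m inch '[-0.2,0,2,0,0, -0.2,0,4,0,0, -0.2,0,4,0,0]'; python3 d.py
```

```text
clock: 4.3
eef_pos: [0.4923, 0.1648, 0.259]
tool_rot: [0.119, 0.993, -0.007, 0.001]
ft_force: [-4.1, -20.0, 8.9]
grip_width: 0.0338
t 4.3 p [0.4923 0.1648 0.259 ] heading x 166.3 tilt 0.86 F [ -4.1 -20.    8.9] M [-4.27  0.77  0.19] w 0.0338
j [ 0.329  0.305 -0.027  1.244 -0.014  0.568]
```

```bash
python3 -m inch '[-0.2,0,-17,0,0, -0.2,0,-25,0,0, -0.2,0,-28,0,0, -0.2,0,-30,0,0, -0.2,0,-30,0,0]'; python3 d.py;python3 -m inch '[-0.2,0,-2,0,0, -0.2,0,-4,0,0, -0.2,0,-4,0,0]'; python3 d.py
```

```text
clock: 4.8
eef_pos: [0.4866, 0.1436, 0.2583]
tool_rot: [0.116, 0.993, 0.003, 0.001]
ft_force: [1.6, 6.3, -1.8]
grip_width: 0.0343
t 4.8 p [0.4866 0.1436 0.2583] heading x 166.6 tilt 0.33 F [ 1.6  6.3 -1.8] M [ 1.2  -0.21  0.04] w 0.0343
j [ 0.285  0.277 -0.067  1.223  0.005  0.518]
clock: 5.1
eef_pos: [0.4865, 0.1418, 0.2584]
tool_rot: [0.116, 0.993, 0.005, 0.001]
ft_force: [3.7, 12.5, -3.9]
grip_width: 0.0342
t 5.1 p [0.4865 0.1418 0.2584] heading x 166.7 tilt 0.63 F [ 3.7 12.5 -3.9] M [ 2.53 -0.65 -0.07] w 0.0342
j [ 0.28   0.274 -0.071  1.22   0.009  0.511]
```

```bash
python3 -m inch '[-0.2,0,-2,0,0, -0.2,0,-4,0,0, -0.2,0,-4,0,0]'; python3 d.py;python3 -m inch '[-0.2,0,-2,0,0, -0.2,0,-4,0,0, -0.2,0,-4,0,0]'; python3 d.py
```

```text
clock: 5.4
eef_pos: [0.4864, 0.141, 0.2583]
tool_rot: [0.115, 0.993, 0.009, 0.001]
ft_force: [6.1, 23.6, -6.9]
grip_width: 0.0344
t 5.4 p [0.4864 0.141  0.2583] heading x 166.8 tilt 1.07 F [ 6.1 23.6 -6.9] M [ 4.5  -1.11 -0.14] w 0.0344
j [ 0.275  0.272 -0.075  1.215  0.016  0.505]
clock: 5.7
eef_pos: [0.4863, 0.1403, 0.2583]
tool_rot: [0.113, 0.993, 0.013, 0.002]
ft_force: [8.6, 33.7, -12.8]
grip_width: 0.0345
t 5.7 p [0.4863 0.1403 0.2583] heading x 167.0 tilt 1.51 F [  8.6  33.7 -12.8] M [ 6.48 -1.65 -0.2 ] w 0.0345
j [ 0.27   0.269 -0.079  1.21   0.023  0.498]
```

```bash
python3 -m inch '[-0.2,0,25,0,0, -0.2,0,35,0,0, -0.2,0,40,0,0, -0.2,0,44,0,0, -0.2,0,44,0,0]'; python3 d.py;python3 -m inch '[-0.2,0,2,0,0, -0.2,0,4,0,0, -0.2,0,4,0,0]'; python3 d.py
```

```text
clock: 6.2
eef_pos: [0.4921, 0.1657, 0.2578]
tool_rot: [0.119, 0.993, -0.009, -0.0]
ft_force: [-3.1, -22.1, 7.4]
grip_width: 0.0343
t 6.2 p [0.4921 0.1657 0.2578] heading x 166.3 tilt 1.06 F [ -3.1 -22.1   7.4] M [-4.72  0.72  0.22] w 0.0343
j [ 0.332  0.308 -0.026  1.245 -0.017  0.571]
clock: 6.5
eef_pos: [0.4929, 0.1675, 0.2579]
tool_rot: [0.12, 0.993, -0.011, 0.0]
ft_force: [-3.4, -26.3, 9.9]
grip_width: 0.0346
t 6.5 p [0.4929 0.1675 0.2579] heading x 166.2 tilt 1.28 F [ -3.4 -26.3   9.9] M [-5.94  0.89  0.32] w 0.0346
j [ 0.337  0.311 -0.021  1.248 -0.02   0.577]
```

```bash
python3 -m inch '[-0.2,0,2,0,0, -0.2,0,4,0,0, -0.2,0,6,0,0, -0.2,0,6,0,0]'; python3 d.py
python3 - <<'E'
from workcell import camera
import cv2
for n in ["wrist"]:
    c=camera(n)["pixels"][:,:,::-1]
    cv2.imwrite(f"pics/{n}3.png",c[120:,100:540])
E
```

```text
clock: 6.9
eef_pos: [0.4951, 0.1726, 0.2583]
tool_rot: [0.12, 0.993, -0.012, 0.001]
ft_force: [-1.8, -28.7, 10.7]
grip_width: 0.0342
t 6.9 p [0.4951 0.1726 0.2583] heading x 166.2 tilt 1.35 F [ -1.8 -28.7  10.7] M [-6.27  0.45  0.38] w 0.0342
j [ 0.345  0.317 -0.011  1.25  -0.022  0.586]
```

View pics/wrist3.png

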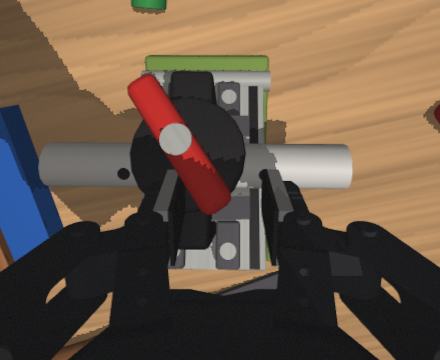

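Run:
```python
import numpy as np
H=np.array([.4705,.1584]); y=np.radians(-13.3); e=np.array([np.cos(y),np.sin(y)]);u=np.array([-np.sin(y),np.cos(y)])
C=np.array([.4957,.1821]); h0=np.radians(166.5); X=np.array([np.cos(h0),np.sin(h0)]);Y=np.array([X[1],-X[0]])
for th in [27,40,55,70,85,95,105]:
  t=np.radians(th); b=.866*np.cos(t)*e+np.sin(t)*u
  phi=np.arctan2(np.sin(t),.866*np.cos(t)); d=np.cos(phi)*e+np.sin(phi)*u; n=np.array([-d[1],d[0]])
  for lead in (.008,):
    p=H+.022*b+lead*n; s=p-C; print(th,np.round(np.degrees(phi),1),"shift",np.round([s@X*1000,s@Y*1000],1),"turn",round(-np.degrees(phi)/6,2))
```

```text
27 30.5 shift [  6.1 -12. ] turn -5.08
40 44.1 shift [10. -9.] turn -7.35
55 58.8 shift [15.  -6.7] turn -9.79
70 72.5 shift [20.2 -5.9] turn -12.08
85 85.7 shift [25.4 -6.4] turn -14.28
95 94.3 shift [28.7 -7.6] turn -15.72
105 103.1 shift [31.8 -9.5] turn -17.18
```

```bash
python3 -m inch '[-0.2,2,-4,0,-1.4, -0.2,4,-8,0,-2.8, -0.2,5,-12,0,-4.2, -0.2,6,-12,1,-5.1, -0.4,8,-10,1,-6.4, -0.4,11,-8,2,-7.8, -0.4,13,-7,2,-9.2, -0.4,15,-6,3,-9.8]'; python3 d.py
python3 - <<'E'
from workcell import camera
import cv2
for n in ["wrist"]:
    c=camera(n)["pixels"][:,:,::-1]
    cv2.imwrite(f"pics/{n}4.png",c[120:,100:540])
E
```

```text
clock: 7.75
eef_pos: [0.4816, 0.1758, 0.2551]
tool_rot: [-0.385, 0.923, -0.006, 0.0]
ft_force: [6.6, -12.8, 1.0]
grip_width: 0.0255
t 7.75 p [0.4816 0.1758 0.2551] heading x -134.7 tilt 0.66 F [  6.6 -12.8   1. ] M [-2.83 -1.38 -0.12] w 0.0255
j [ 0.355  0.291 -0.057  1.222 -0.011 -0.436]
```

View pics/wrist4.png

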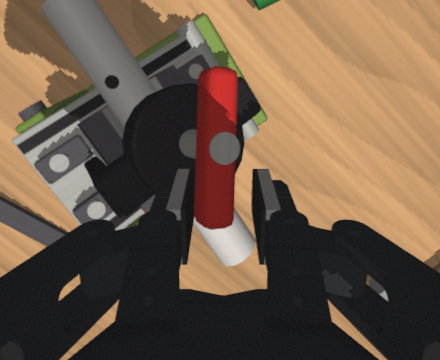

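Run:
```python
import numpy as np
H=np.array([.4705,.1584]); y=np.radians(-13.3); e=np.array([np.cos(y),np.sin(y)]);u=np.array([-np.sin(y),np.cos(y)])
def P(th,lead):
  t=np.radians(th); b=.866*np.cos(t)*e+np.sin(t)*u
  phi=np.arctan2(np.sin(t),.866*np.cos(t)); d=np.cos(phi)*e+np.sin(phi)*u; n=np.array([-d[1],d[0]])
  return H+.022*b+lead*n,phi
C,p0=P(55,.008); h0=np.radians(166.5+58.8); X=np.array([np.cos(h0),np.sin(h0)]);Y=np.array([X[1],-X[0]])
for th in [70,85,95,105,115]:
    p,phi=P(th,.009); s=p-C; print(th,"shift",np.round([s@X*1000,s@Y*1000],1),"turn",round(-np.degrees(phi-p0)/6,2))
```

```text
70 shift [2.2 5.9] turn -2.29
85 shift [ 5.6 10. ] turn -4.48
95 shift [ 8.5 12.1] turn -5.93
105 shift [11.8 13.6] turn -7.38
115 shift [15.5 14.6] turn -8.87
```

```bash
python3 -m inch '[-0.4,1,3,1,-1.2, -0.4,2,6,1,-2.3, -0.4,4,8,2,-3.5, -0.4,6,10,2,-4.7, -0.4,8,12,3,-5.9, -0.4,12,14,3,-7.2, -0.4,12,14,3,-7.4, -0.4,12,14,3,-7.4]'; python3 d.py
python3 - <<'E'
from workcell import camera
import cv2
for n in ["wrist"]:
    c=camera(n)["pixels"][:,:,::-1]
    cv2.imwrite(f"pics/{n}5.png",c[120:,100:540])
E
```

```text
clock: 8.6
eef_pos: [0.4681, 0.1802, 0.2521]
tool_rot: [-0.704, 0.71, -0.006, 0.004]
ft_force: [21.4, -2.8, -14.2]
grip_width: 0.026
t 8.6 p [0.4681 0.1802 0.2521] heading x -90.4 tilt 0.89 F [ 21.4  -2.8 -14.2] M [-0.62 -4.26 -0.17] w 0.026
j [ 0.371  0.264 -0.102  1.192 -0.008 -1.192]
```

View pics/wrist5.png

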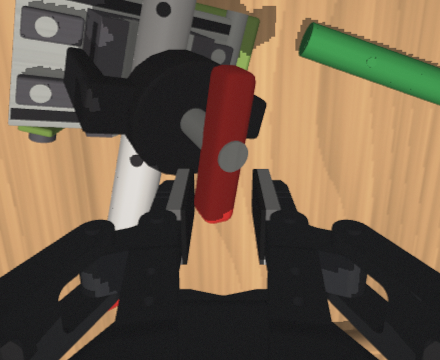

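```bash
python3 -m inch '[-0.4,1,3,0,0, -0.4,2,5,0,-0.5, -0.4,2,5,0,-0.5]'; python3 d.py 
python3 -m inch '[-0.4,0,-6,0,0, -0.3,0,-10,0,0, -0.2,0,-10,-20,0, -0.2,0,-10,-60,0, -0.2,0,-10,-60,0]'; python3 d.py .4705 .1584 .3
python3 - <<'E'
from workcell import camera
import cv2
for n in ["wrist","side"]:
    c=camera(n)["pixels"][:,:,::-1]
    if n=="side": c=cv2.resize(c[180:340,220:400],None,fx=4,fy=4)
    cv2.imwrite(f"pics/{n}6.png",c)
E
```

```text
clock: 8.95
eef_pos: [0.4634, 0.1799, 0.2545]
tool_rot: [0.723, -0.69, 0.006, -0.007]
ft_force: [15.9, 0.2, -0.9]
grip_width: 0.0261
t 8.95 p [0.4634 0.1799 0.2545] heading x -87.3 tilt 1.03 F [15.9  0.2 -0.9] M [ 0.05 -3.35  0.01] w 0.0261
j [ 0.372  0.251 -0.112  1.19  -0.004 -1.245]
clock: 9.45
eef_pos: [0.4676, 0.1802, 0.3163]
tool_rot: [0.724, -0.69, 0.001, -0.003]
ft_force: [0.1, 0.0, -0.1]
grip_width: 0.0341
t 9.45 p [0.4676 0.1802 0.3163] heading x -87.3 tilt 0.4 F [ 0.1  0.  -0.1] M [-0.06 -0.09  0.07] w 0.0341
j [ 0.368  0.233  0.028  1.358  0.    -1.251]
shift mm [22.  -1.7 16.2]
```

View pics/wrist6.png

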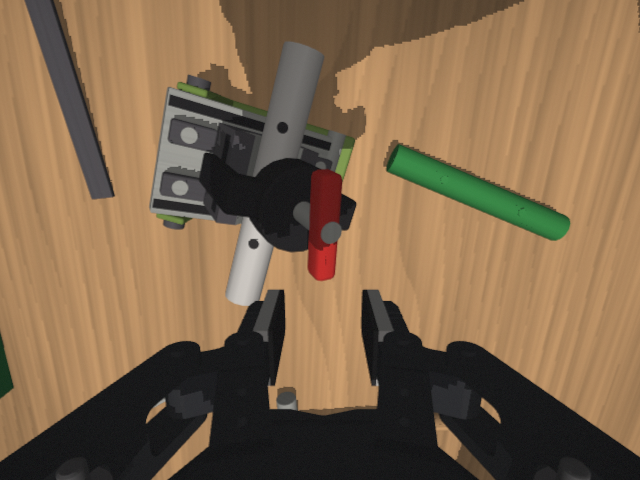

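View pics/side6.png

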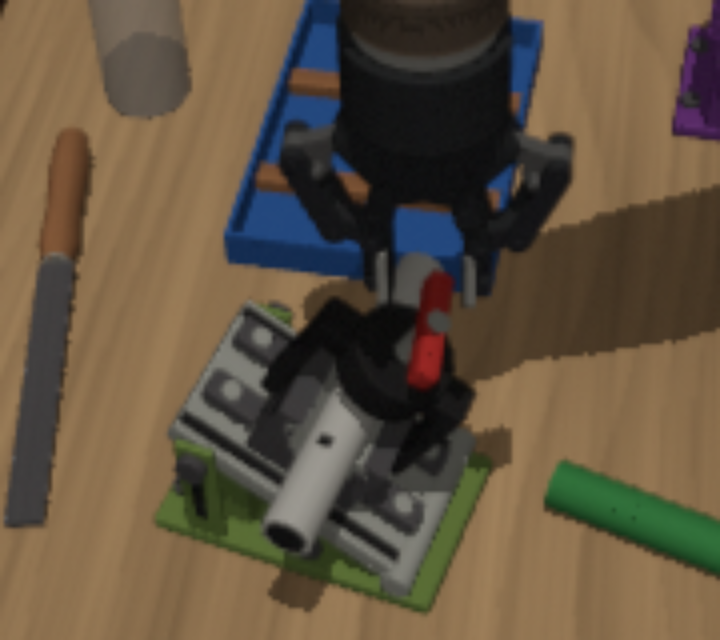

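```bash
python3 d.py .4932 .0686 .26 -103.3; python3 -m inch '[0.4,60,12,0,1.4, 0.4,112,25,0,2.7, 0.4,112,21,20,2.7, 0.4,112,21,30,2.7, 0.4,112,21,30,2.7, 0.4,112,21,30,2.7, 0.4,112,21,30,2.7]';python3 d.py .4932 .0686 .168 -103.3
```

```text
t 9.55 p [0.4662 0.1797 0.3124] heading x -87.3 tilt 0.05 F [-0.6 -0.1 -0.5] M [ 0.01  0.04 -0.03] w 0.0338
j [ 0.368  0.236  0.021  1.355  0.    -1.251]
shift mm [112.3 -21.6  52.4]
turn units 2.67
clock: 10.25
eef_pos: [0.4509, 0.0677, 0.2822]
tool_rot: [-0.62, 0.785, -0.0, 0.0]
ft_force: [0.5, 0.1, -0.0]
grip_width: 0.0597
t 10.25 p [0.4509 0.0677 0.2822] heading x -103.4 tilt 0.02 F [ 0.5  0.1 -0. ] M [-0.01 -0.05  0.02] w 0.0597
j [ 0.149  0.165 -0.148  1.258  0.    -1.189]
shift mm [-10.6 -40.9 114.2]
turn units -0.01
```

```bash
python3 -m inch '[0.4,-11,-41,0,0, 0.4,-11,-41,0,0, 0.4,-11,-41,30,0, 0.4,-11,-41,50,0, 0.4,-11,-41,50,0, 0.4,-11,-41,50,0]';python3 d.py .4932 .0686 .168 -103.3
python3 - <<'E'
from workcell import camera
import cv2
for n in ["wrist"]:
    c=camera(n)["pixels"][:,:,::-1]
    cv2.imwrite(f"pics/{n}7.png",c)
E
```

```text
clock: 10.85
eef_pos: [0.4932, 0.0684, 0.2325]
tool_rot: [-0.62, 0.785, -0.0, 0.0]
ft_force: [-0.1, 0.2, -0.5]
grip_width: 0.0597
t 10.85 p [0.4932 0.0684 0.2325] heading x -103.4 tilt 0.01 F [-0.1  0.2 -0.5] M [ 0.    0.03 -0.02] w 0.0597
j [ 0.138  0.28  -0.134  1.157  0.    -1.199]
shift mm [-0.1  0.  64.5]
turn units -0.02
```

View pics/wrist7.png

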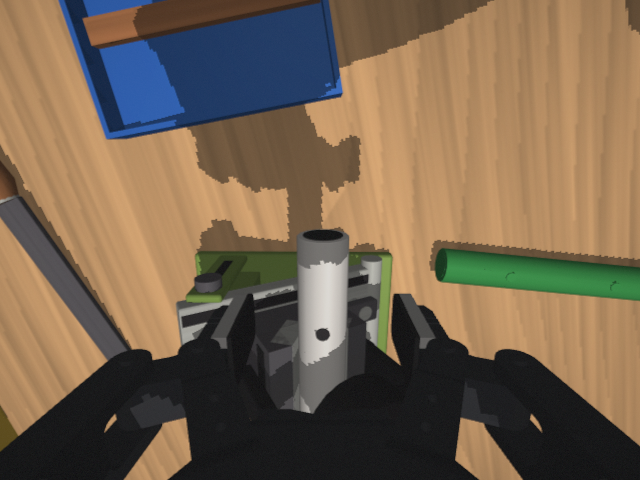

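```bash
python3 -m inch '[0.4,0,0,30,0, 0.4,0,0,55,0, 0.4,0,0,64,0, 0.4,0,0,64,0, 0.4,0,0,64,0]';python3 d.py .4932 .0686 .168 -103.3
python3 - <<'E'
from workcell import camera
import cv2
for n in ["wrist","side"]:
    c=camera(n)["pixels"][:,:,::-1]
    if n=="side": c=cv2.resize(c[180:340,220:400],None,fx=4,fy=4)
    cv2.imwrite(f"pics/{n}8.png",c)
E
```

```text
clock: 11.4
eef_pos: [0.4941, 0.068, 0.1694]
tool_rot: [-0.619, 0.785, -0.001, 0.001]
ft_force: [-0.9, -0.4, 0.5]
grip_width: 0.06
t 11.4 p [0.4941 0.068  0.1694] heading x -103.5 tilt 0.14 F [-0.9 -0.4  0.5] M [ 0.    0.04 -0.01] w 0.06
j [ 0.137  0.339 -0.231  0.999  0.    -1.199]
shift mm [-0.3  1.   1.4]
turn units -0.03
```

View pics/wrist8.png

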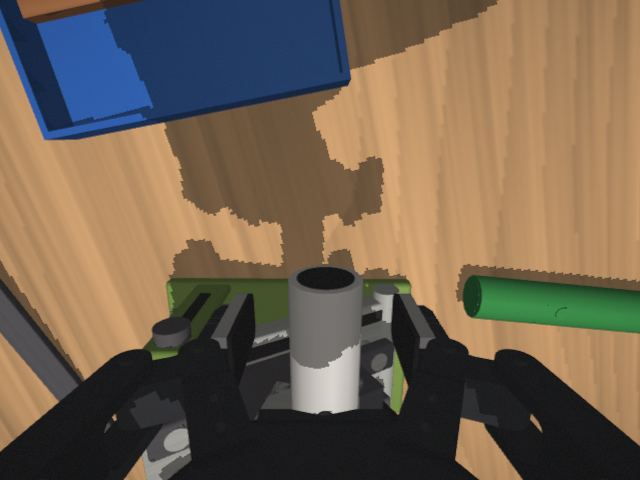

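View pics/side8.png

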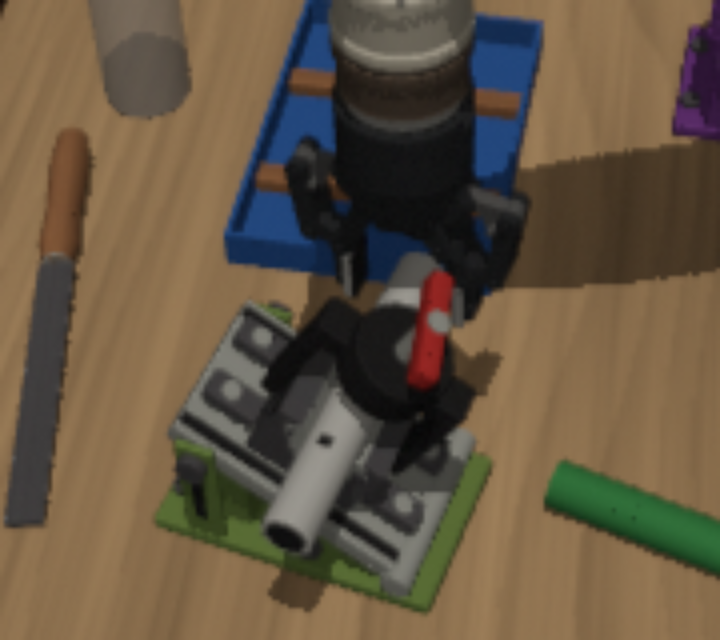

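```bash
python3 -m inch '[-1,0,0,2,0, -1,0,0,2,0, -1,0,0,2,0, -1,0,0,2,0, -1,0,0,2,0, -1,0,0,2,0]';python3 d.py;  python3 -m inch '[-1,6,0,0,0, -1,12,0,0,0, -1,20,0,0,0, -1,25,0,0,0, -1,25,0,0,0]';python3 d.py
```

```text
clock: 12.1
eef_pos: [0.4933, 0.0678, 0.1662]
tool_rot: [-0.619, 0.785, -0.0, 0.0]
ft_force: [0.3, -0.7, 3.4]
grip_width: 0.0282
t 12.1 p [0.4933 0.0678 0.1662] heading x -103.5 tilt 0.04 F [ 0.3 -0.7  3.4] M [-0.03 -0.02  0.02] w 0.0282
j [ 0.137  0.342 -0.236  0.993 -0.    -1.199]
clock: 12.6
eef_pos: [0.4869, 0.0422, 0.1659]
tool_rot: [-0.619, 0.786, -0.001, -0.001]
ft_force: [-0.7, -2.3, 2.4]
grip_width: 0.0284
t 12.6 p [0.4869 0.0422 0.1659] heading x -103.6 tilt 0.1 F [-0.7 -2.3  2.4] M [-0.32 -0.07 -0.1 ] w 0.0284
j [ 0.087  0.327 -0.259  0.986 -0.002 -1.247]
```

```bash
python3 -m inch '[0.2,0,0,0,0, 0.2,0,0,-2,0, 0.2,0,0,-4,0, 0.2,-12,0,-4,0, 0.2,-25,0,-4,0, 0.2,-25,0,-4,0]';python3 d.py
python3 - <<'E'
from workcell import camera
import cv2
for n in ["wrist","side"]:
    c=camera(n)["pixels"][:,:,::-1]
    if n=="side": c=cv2.resize(c[180:340,220:400],None,fx=4,fy=4)
    cv2.imwrite(f"pics/{n}9.png",c)
E
```

```text
clock: 13.2
eef_pos: [0.4937, 0.0698, 0.1699]
tool_rot: [-0.62, 0.784, 0.0, 0.0]
ft_force: [0.4, -0.3, 0.5]
grip_width: 0.0514
t 13.2 p [0.4937 0.0698 0.1699] heading x -103.3 tilt 0.06 F [ 0.4 -0.3  0.5] M [-0.02  0.    0.  ] w 0.0514
j [ 1.400e-01  3.390e-01 -2.290e-01  1.002e+00  1.000e-03 -1.198e+00]
```

View pics/wrist9.png

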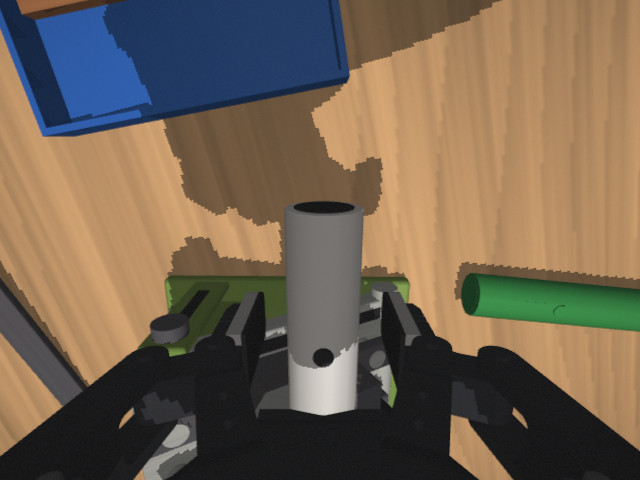

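View pics/side9.png

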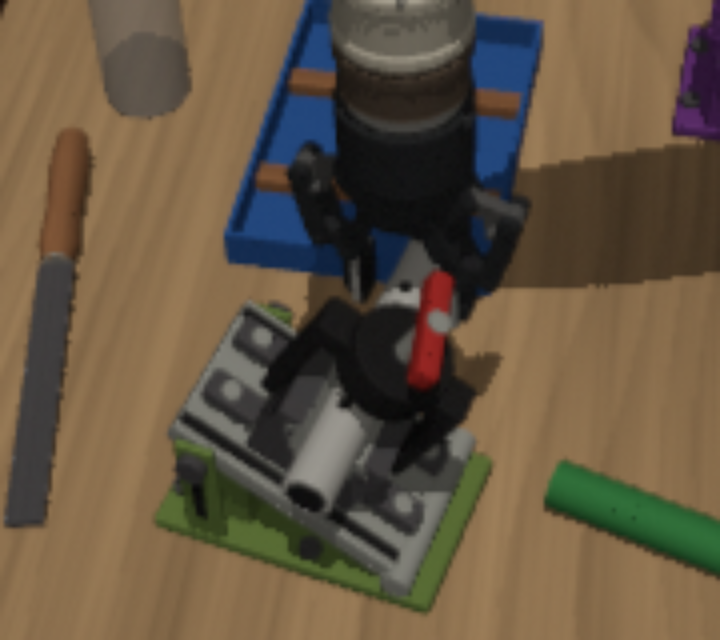

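```bash
python3 -m inch '[-1,0,0,0,0, -1,0,0,0,0, -1,0,0,0,0, -1,0,0,0,0, -1,0,0,0,0]';python3 d.py;  python3 -m inch '[-1,10,0,0,0, -1,30,0,0,0, -1,50,0,0,0, -1,70,0,0,0, -1,90,0,0,0, -1,110,0,0,0, -1,110,0,0,0]';python3 d.py
python3 - <<'E'
from workcell import camera
import cv2
for n in ["top","side"]:
    c=camera(n)["pixels"][:,:,::-1]
    if n=="side": c=cv2.resize(c[180:340,220:400],None,fx=4,fy=4)
    else: c=cv2.resize(c[180:310,230:390],None,fx=4,fy=4)
    cv2.imwrite(f"pics/{n}10.png",c)
E
```

```text
clock: 13.8
eef_pos: [0.493, 0.0677, 0.17]
tool_rot: [-0.619, 0.785, 0.0, 0.0]
ft_force: [-0.1, -0.3, 1.3]
grip_width: 0.0279
t 13.8 p [0.493  0.0677 0.17  ] heading x -103.5 tilt 0.01 F [-0.1 -0.3  1.3] M [0.22 0.1  0.01] w 0.0279
j [ 0.136  0.338 -0.23   1.003  0.    -1.199]
clock: 14.5
eef_pos: [0.4661, -0.0416, 0.1695]
tool_rot: [-0.618, 0.786, -0.0, -0.001]
ft_force: [-0.5, 0.6, -1.8]
grip_width: 0.0279
t 14.5 p [ 0.4661 -0.0416  0.1695] heading x -103.7 tilt 0.13 F [-0.5  0.6 -1.8] M [-0.07 -0.02  0.02] w 0.0279
j [-0.088  0.287 -0.306  0.979 -0.002 -1.42 ]
```

View pics/side10.png

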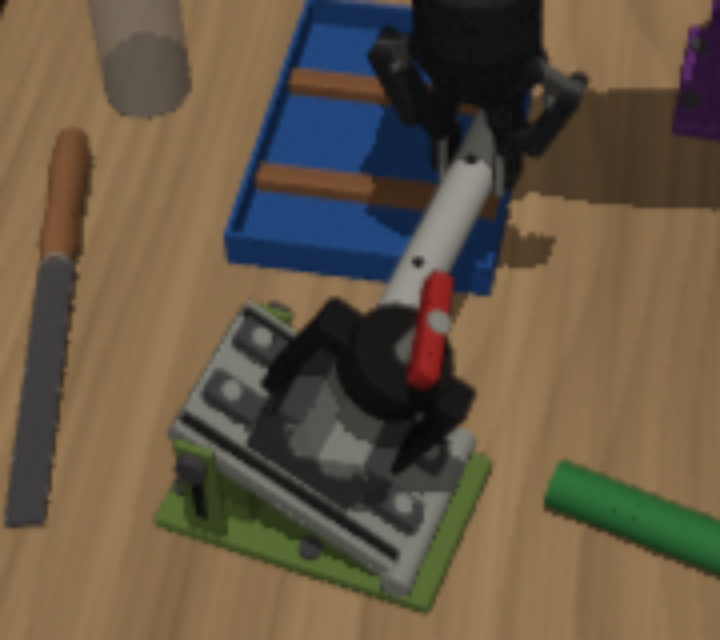

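View pics/top10.png

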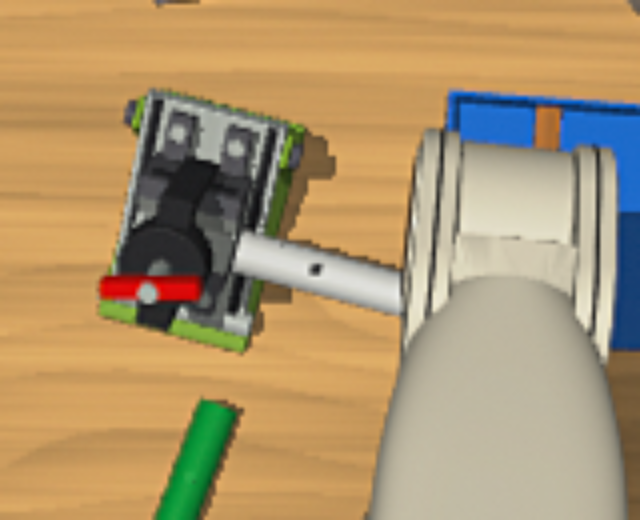

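```bash
python3 -m inch '[-1,20,0,0,0, -1,40,0,-3,0, -1,55,0,-12,0, -1,60,0,-20,0, -1,60,0,-20,0]';python3 d.py .535 -.212 .18 -93.3
```

```text
clock: 15.1
eef_pos: [0.4543, -0.0976, 0.191]
tool_rot: [-0.619, 0.785, -0.001, 0.001]
ft_force: [0.6, 0.7, -1.7]
grip_width: 0.0285
t 15.1 p [ 0.4543 -0.0976  0.191 ] heading x -103.5 tilt 0.14 F [ 0.6  0.7 -1.7] M [-0.06  0.01 -0.02] w 0.0285
j [-0.212  0.255 -0.287  1.027  0.    -1.547]
shift mm [  92.4 -105.1   11.3]
turn units -1.7
```

```bash
python3 -m inch '[-1,20,-23,0,-0.4, -1,45,-51,0,-0.8, -1,70,-80,0,-1.2, -1,92,-105,10,-1.7, -1,92,-105,10,-1.7, -1,92,-105,10,-1.7]';python3 d.py .535 -.212 .1 -93.3
python3 - <<'E'
from workcell import camera
import cv2
for n in ["top","side","wrist"]:
    c=camera(n)["pixels"][:,:,::-1]
    if n=="side": c=cv2.resize(c[120:280,220:400],None,fx=4,fy=4)
    elif n=="top": c=cv2.resize(c[180:310,310:470],None,fx=4,fy=4)
    cv2.imwrite(f"pics/{n}11.png",c)
E
```

```text
clock: 15.7
eef_pos: [0.534, -0.2107, 0.1786]
tool_rot: [-0.687, 0.727, 0.001, -0.0]
ft_force: [-0.3, 0.6, -2.5]
grip_width: 0.0281
t 15.7 p [ 0.534  -0.2107  0.1786] heading x -93.3 tilt 0.15 F [-0.3  0.6 -2.5] M [-0.07  0.09 -0.02] w 0.0281
j [-3.760e-01  4.680e-01 -2.000e-03  1.103e+00  1.000e-03 -1.890e+00]
shift mm [ 1.4 -1.2 78.6]
turn units 0.0
```

View pics/side11.png

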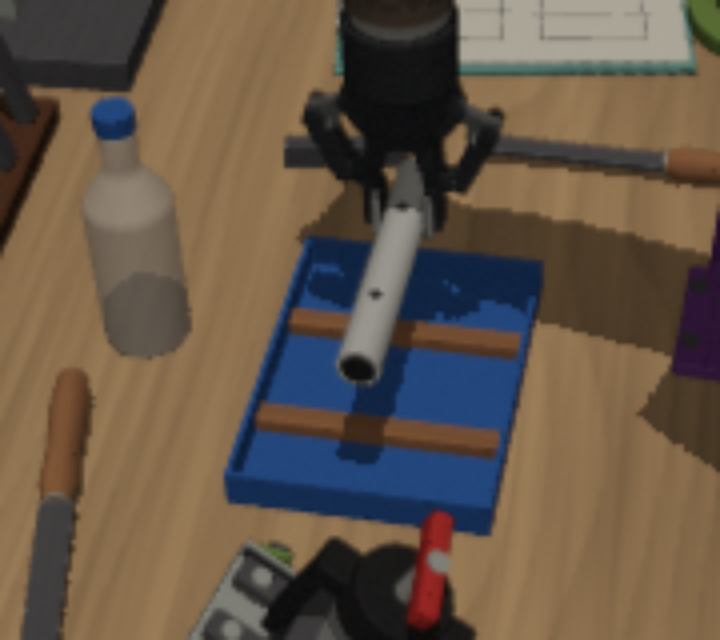

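View pics/top11.png

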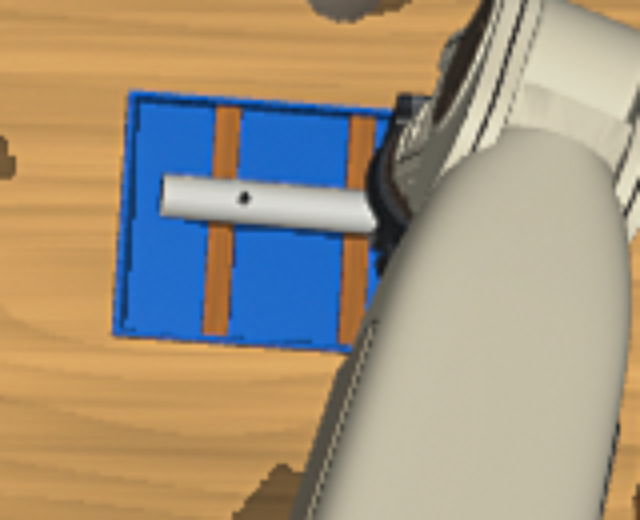

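View pics/wrist11.png

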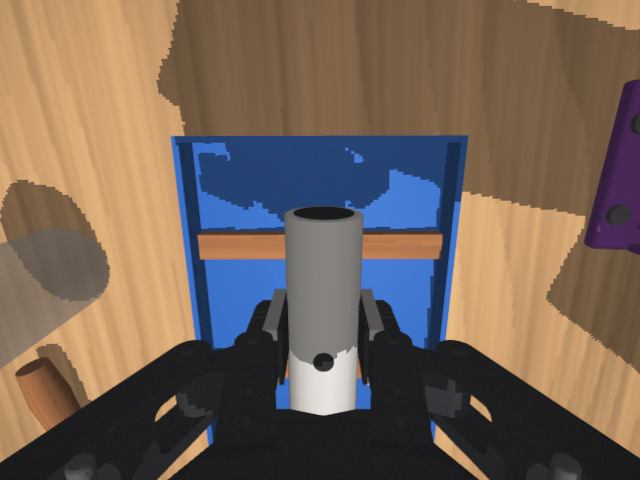

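Run:
```python
from h import *
c=np.array([.538,-.159]); u=np.array([.057,.998]);e=np.array([.998,-.057])
for z in (.118,.11):
  p=plane(T,(310+164/4-.4,180+196/4-.4),z); d=p[:2]-c; print(p,"tray xy",d@e,d@u)
p,r=tri((310+164/4-.4,180+196/4-.4),(220+360/4-.4,120+367/4-.4)); print(p,r)
```

```text
[ 0.54314359 -0.0582066   0.118     ] tray xy -0.0006119233798055042 0.10088499941433803
[ 0.544339   -0.05879212  0.11      ] tray xy 0.0006144771862008607 0.10036878867784754
[ 0.54344325 -0.05810234  0.11918081] 0.0009428673029992864
```

```bash
python3 -m inch '[-1,0,0,25,0, -1,0,0,50,0, -1,0,0,70,0, -1,0,0,78,0, -1,0,0,82,0, -1,0,0,84,0, -1,0,0,84,0]';python3 d.py
```

```text
clock: 16.55
eef_pos: [0.5347, -0.2114, 0.0968]
tool_rot: [-0.687, 0.727, -0.001, 0.0]
ft_force: [0.0, -0.4, -1.7]
grip_width: 0.0282
t 16.55 p [ 0.5347 -0.2114  0.0968] heading x -93.3 tilt 0.09 F [ 0.  -0.4 -1.7] M [-0.1  -0.01  0.01] w 0.0282
j [-0.377  0.552 -0.101  0.916  0.    -1.891]
```

```bash
python3 -m inch '[-1,0,0,2,0, -1,0,0,4,0, -1,0,0,4,0]';python3 d.py; python3 -m inch '[-1,0,0,2,0, -1,0,0,3,0, -1,0,0,3,0]';python3 d.py
python3 - <<'E'
from workcell import camera
import cv2
for n in ["side"]:
    c=camera(n)["pixels"][:,:,::-1]
    if n=="side": c=cv2.resize(c[120:280,220:400],None,fx=4,fy=4)
    cv2.imwrite(f"pics/{n}12.png",c)
E
```

```text
clock: 16.85
eef_pos: [0.5341, -0.2114, 0.092]
tool_rot: [-0.687, 0.727, -0.0, 0.0]
ft_force: [-0.0, -0.2, -0.8]
grip_width: 0.0278
t 16.85 p [ 0.5341 -0.2114  0.092 ] heading x -93.3 tilt 0.01 F [-0.  -0.2 -0.8] M [-0.07  0.01  0.  ] w 0.0278
j [-0.377  0.558 -0.106  0.907 -0.    -1.891]
clock: 17.15
eef_pos: [0.5342, -0.2115, 0.089]
tool_rot: [-0.687, 0.727, -0.0, 0.0]
ft_force: [-0.1, -0.3, 0.0]
grip_width: 0.0286
t 17.15 p [ 0.5342 -0.2115  0.089 ] heading x -93.3 tilt 0.01 F [-0.1 -0.3  0. ] M [-0.08  0.08 -0.03] w 0.0286
j [-0.377  0.562 -0.109  0.9   -0.    -1.891]
```

View pics/side12.png

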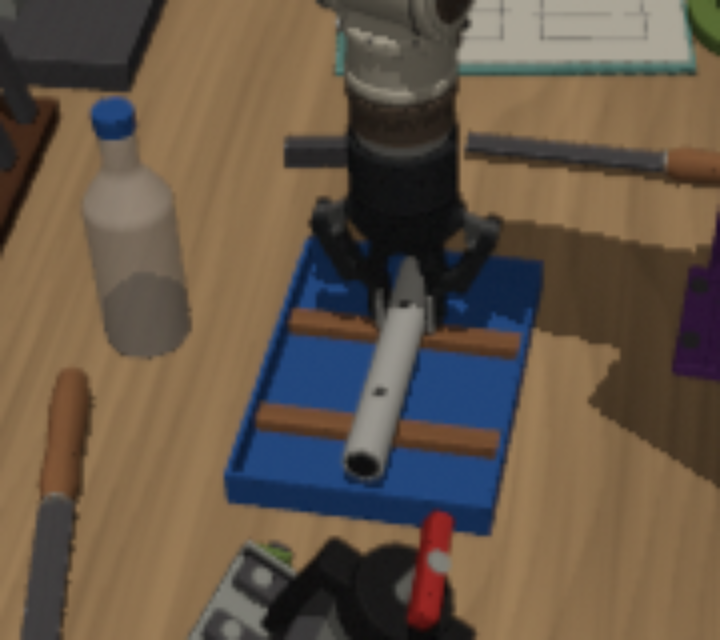

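Weight is coming off the wrist; one more millimetre or so, then release.

```bash
python3 -m inch '[-1,0,0,1,0, -1,0,0,1.5,0, -1,0,0,1.5,0]';python3 d.py
```

```text
clock: 17.5
eef_pos: [0.5341, -0.2115, 0.0889]
tool_rot: [-0.687, 0.727, -0.0, 0.0]
ft_force: [-3.5, 0.7, 8.4]
grip_width: 0.0282
t 17.5 p [ 0.5341 -0.2115  0.0889] heading x -93.3 tilt 0.04 F [-3.5  0.7  8.4] M [0.2  0.82 0.04] w 0.0282
j [-0.377  0.562 -0.109  0.899 -0.    -1.891]
```

```bash
python3 -m inch '[-0.3,0,0,-1,0, -0.2,0,0,-1,0, 0,0,0,-1,0, 0,0,0,-1,0, 0,0,0,-1,0]';python3 d.py;python3 -m inch '[0,0,0,-20,0, 0,0,0,-60,0, 0,0,0,-100,0, 0,0,0,-130,0, 0,0,0,-150,0, 0,0,0,-150,0, 0,0,0,-150,0]';python3 d.py
python3 - <<'E'
from workcell import camera
import cv2
for n in ["side","wrist","top"]:
    c=camera(n)["pixels"][:,:,::-1]
    if n=="side": c=cv2.resize(c[120:340,220:400],None,fx=3,fy=3)
    cv2.imwrite(f"pics/{n}13.png",c)
E
```

```text
clock: 18.0
eef_pos: [0.5341, -0.2114, 0.0882]
tool_rot: [-0.687, 0.727, 0.0, -0.0]
ft_force: [-0.1, -0.4, -1.1]
grip_width: 0.0423
t 18.0 p [ 0.5341 -0.2114  0.0882] heading x -93.3 tilt 0.02 F [-0.1 -0.4 -1.1] M [ 0.05 -0.01 -0.01] w 0.0423
j [-0.377  0.563 -0.109  0.899  0.    -1.891]
clock: 18.7
eef_pos: [0.5341, -0.2114, 0.2382]
tool_rot: [-0.687, 0.727, -0.0, 0.0]
ft_force: [0.3, 0.4, -0.9]
grip_width: 0.0425
t 18.7 p [ 0.5341 -0.2114  0.2382] heading x -93.3 tilt 0.02 F [ 0.3  0.4 -0.9] M [ 0.   -0.04  0.  ] w 0.0425
j [-0.377  0.421  0.089  1.238  0.    -1.891]
```

View pics/side13.png

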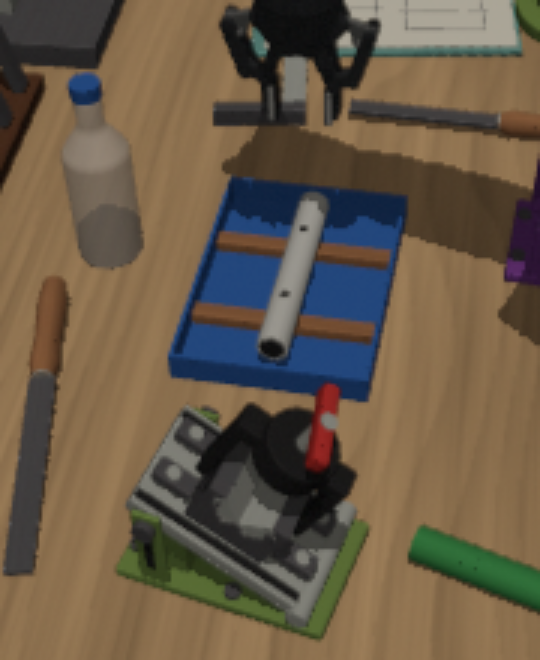

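View pics/top13.png

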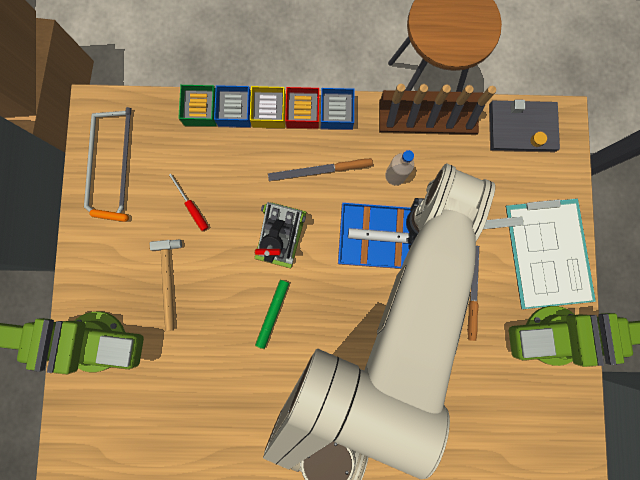

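View pics/wrist13.png

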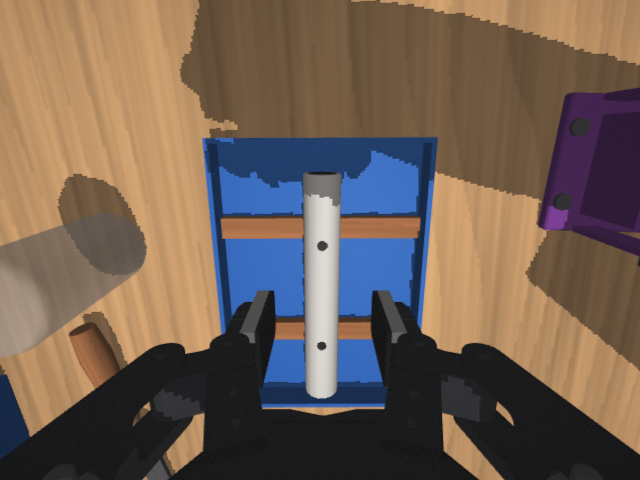

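```bash
python3 -m inch '[0,0,0,0,0, 0,0,0,0,0, 0,0,0,0,0, 0,0,0,0,0]'
python3 - <<'E'
from workcell import camera,order
from h import *
import cv2
c=camera("side")["pixels"][:,:,::-1]; a=cv2.resize(c[120:340,220:400],None,fx=3,fy=3); b=cv2.imread("pics/side13.png")
print("diff",np.abs(a.astype(int)-b).max(axis=2)[180:360,170:400].max())
c=np.array([.538,-.159]); u=np.array([.057,.998]);e=np.array([.998,-.057])
L=plane(S,(220+272/3-.3,120+347/3-.3),.029);R=plane(S,(220+315/3-.3,120+201/3-.3),.034)
for p in (L,R,(L+R)/2): print((p[:2]-c)@e,(p[:2]-c)@u)
print(order.job_done())
E
```

```text
clock: 19.25
eef_pos: [0.5341, -0.2114, 0.2382]
tool_rot: [-0.687, 0.727, 0.0, -0.0]
ft_force: [-0.3, 0.4, 0.2]
grip_width: 0.0429
diff 46
0.0019083261382984414 0.09981873581583137
-0.00036052684749716436 -0.09513773295781436
0.0007738996454005833 0.0023405014290085015
the job is handed in; nothing more can be done
None
```

The tube is lying in the blue tray on both bearers, the clamp is left undone, and the job was handed in at about 19 s of the 64 s allowed.

- **Clamp:** I pushed the T-handle both ways. Clockwise stayed tight at about 34 N, and anticlockwise gave. I turned it about 100° anticlockwise, judged from the wrist picture. By the figures given for the screw, that lifts the pad close to 3 mm. I had no direct reading of the pad.
- **Tube:** I drew it out 25 mm, regripped nearer the middle, and drew it clear lengthwise along the groove. I set it down until about 8 N of contact showed, then let go.
- **Last checks:** The tube's middle is about 1 mm across and 2 mm along from the tray's centre, assuming it lies at its proper height. The wrist force was near zero and the gripper well clear.
- **Other tools:** In the last overhead picture the tools I could see were where they started. The arm hid part of file_b and the square.
- **Check that disagreed:** I compared two late side pictures to confirm the tube had stopped moving. They differed by up to 46 of 255 grey levels somewhere in the tray area. I handed in without looking at the difference picture, so I can't say whether it was image noise or slight movement. The tube's ends were measured from the first of the two pictures.

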